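# Kit the control-panel components into their matching nests

### The arm

A 6-joint arm with a two-finger parallel gripper is mounted at the origin on the work surface; the furniture and walls round the work are solid. World frame = base frame: x ahead of the robot, y to its left, z up, the work surface at z = 0. Lengths are in m, angles in rad, forces in N, time in s.
With the tool pointing down it reaches from about 0.35 to 0.975 m from the base axis. Payload 4.9 kg.
Tool frame: the origin (TCP) lies on the centre line of the jaws, within the pads' length; the fingertips stand 19 mm ahead of it and the grasp point (between the pads) is the TCP; z points along the fingers, y is the line along which they close (so a half turn about z gives the same grasp; the last joint's range is limited). The gripper opens to 85 mm and grips with 20 to 120 N. Pads are 22 mm wide; open, the fingers measure 114 mm over their backs; the gripper's body (76 mm by 85 mm) begins 54 mm behind the grasp point. The pads swing forward as they close: fully open they stand 13 mm farther back than shut.
Start: joints at [1.179, 0.053, 1.613, -0, 1.476, -0.119], TCP at [0.168, 0.602, 0.25] pointing down, gripper open.
Joint ranges: [-3.01, 3.01], [-1.01, 2.22], [0.06, 2.58], [-1.02, 4.17], [0.09, 2.62], [-3.14, 3.14]. Speed limits (rad/s): [2.57, 2.57, 3.14, 3.14, 3.14, 3.14].

### API

Orientations are given as a unit quaternion [w, x, y, z].
In Python, from rig import env gives the robot as it stands. The module is installed in compiled form; this text tells all that it offers.
- The arm moves only by the tool play_rows, never from a script. Its argument "moves" is a list that holds one entry, the list of rows, each a list of 7 numbers: the turn, a rotation vector about the world's x, y, z normalised to -1 to 1, where 1 is 360 degrees, then the shift along the world's x, y, z normalised to -1 to 1, where 1 is 5 cm, then the opening, from -1 (shut) to 1 (fully open). A call has exactly 10 rows; each row shifts and turns the commanded pose from where the row before left it; what a row does not reach is not made up. A row lasts 1/12 s, in which the tool goes at most 41.7 mm and 7.16 degrees, less where a joint would pass 70% of its speed; a pose out of reach is approached as far as the arm can. A call with a number of a shift or a turn outside -1 to 1 is refused whole. A call with a gripper value outside its range is refused whole. The fingers move at their own pace and stop on an object; "squeeze" is the grip in N (left out, the last holds). Time passes only in rows, so rows that do not move let the fingers close, or fill a call up. It gives the time, the measured TCP pose, the force, the opening and the grip force at its end, in the units of the state.
- env.state(): the state, without advancing time (a new reading comes with each control period).
- env.snapshot(name): name is "scene" or "side" or "wrist"; returns a dict with "image" (420x560x3 uint8, red, green, blue), "fx", "fy", "cx", "cy" (pixels), "cam_to_world" (4x4, takes a point from camera to world coordinates). Camera axes: x right, y down, z forward; pixel columns grow to the right and rows downward; lengths in m; the calibration is good to about 2 mm. A picture is of the moment at which its call begins. There is no depth.
- env.close_job(): hands the job in; it is judged then, once.
The state is a dict: "time_s": time; "joints": joint angles; "qd": joint speeds; "tau": joint torques, N m; "tool_pos": TCP position; "eef_rot": TCP orientation; "wrist_force": force on the tool from outside, world axes, zero at the start; "ft_torque": the same for the moment, N m; "width": finger opening in m; "grip_force": force on a finger pad.
Only numpy, scipy, OpenCV 4.12 (cv2) and the standard library are available. Lean on these libraries where they do the work, as an engineer would, in place of code of your own. Each camera call takes 0.05 s, during which the arm holds its last target. There are 200 camera calls.

### The job

Get the parts kit ready for building a control panel: put each of the four components (transformer, controller, push-button, round tin of ferrules) into the yellow-floored nest whose pocket has its shape and size, the same side down as now, flat on the pocket floor and with no part up on the rim; either way round will do. Leave the tape measure and the reel of solder where they are.

Things in the scene. Friction and masses are not known exactly. Their poses are not given: they have to be found in the camera images.
- transformer: black control transformer standing upright, a block 62 (x) x 84 (y) mm, 73 mm high, with a row of screw terminals on top up to 88 mm; 0.5 to 0.75 kg. Origin: centre of its underside; z up; x across the 62 mm width, by which it is gripped.
- controller: dark grey plug-in controller lying on its side, a long block 106 (x) x 50 (y) x 50 (z) mm with rows of terminals on the -x end; the solid housing spans x = -43 to +53 mm; gripped across its 50 mm width (y). Origin: centre of its underside; z up.
- push_button: small panel push-button lying on its side: a black square contact block 30 mm wide (y) and 30 mm high with a little green piece on top (to 35 mm), from x = -5 to +29 mm, and a round collar with a white cap from there to x = -29 mm; 58 mm long in all. Gripped across the 30 mm block (y), about 10 mm to +x of the origin. Origin: centre of its underside (middle of the 58 mm length); z up.
- ferrule_tin: low round white tin with a blue printed top, lid closed and fast, 62 mm across, 24 mm high; gripped across its diameter. Origin: centre of its underside; z up.
- tape_measure: bystander: silver and black pocket tape lying flat, 62 x 71 x 33 mm, loose. Origin: centre of its underside.
- solder_reel: bystander: white reel of solder wire with blue flanges standing upright, 54 mm across, 55 mm high, loose. Origin: centre of its underside. (Behind and above it hangs a fixed wall shelf: underside 0.56 m above the bench top, front edge at x = 0.57 m; all nests and components lie in front of it.)
- transformer_nest_floor (a point): fixed kitting nest for the transformer: shallow tray with a black rim and a yellow floor that bears the transformer's dark silhouette. Inner pocket 78 (x) x 100 (y) mm, about 8 mm wider than the part on every side; rim 5 mm wide all round. This point: centre of the pocket floor, which is 3 mm above the bench; the rim's top is 6 mm above the floor. Axes: x and y along the pocket's sides, matching the part's own x and y; z up.
- controller_nest_floor (a point): fixed kitting nest for the controller: shallow tray with a black rim and a yellow floor that bears the controller's dark silhouette. Inner pocket 122 (x) x 66 (y) mm, about 8 mm wider than the part on every side; rim 5 mm wide all round. This point: centre of the pocket floor, which is 3 mm above the bench; the rim's top is 6 mm above the floor. Axes: x and y along the pocket's sides, matching the part's own x and y; z up.
- button_nest_floor (a point): fixed kitting nest for the push-button: shallow tray with a black rim and a yellow floor that bears the push-button's dark silhouette. Inner pocket 74 (x) x 46 (y) mm, about 8 mm wider than the part on every side; rim 5 mm wide all round. This point: centre of the pocket floor, which is 3 mm above the bench; the rim's top is 6 mm above the floor. Axes: x and y along the pocket's sides, matching the part's own x and y; z up.
- tin_nest_floor (a point): fixed kitting nest for the tin: shallow round tray with a black rim and a yellow floor that bears the tin's round dark silhouette. Inner pocket 78 mm across, 8 mm wider than the tin all round; rim 5 mm wide. This point: centre of the pocket floor, which is 3 mm above the bench; the rim's top is 6 mm above the floor. z up.
Mind the look-alikes: they are no part of the job. What is shaped like the part that bears tin_nest_floor but purple is not meant. Of the things shaped like the controller, the grey one is meant.

How it is judged:
At the end, for the whole second after the job is handed in: Every component lies at rest in its own nest: within 14 mm of the pocket's centre, underside within 3 mm above (2.5 mm below) the pocket floor's height, tilted less than 0.05 rad, and (all but the round tin) its long axis within 0.3 rad of the pocket's, either way round (horizontal distance between transformer and transformer_nest_floor below 0.014 m and z of transformer in the frame of transformer_nest_floor between -0.0025 and 0.003 m and angle between each of transformer, controller, push_button, ferrule_tin's own z axis and vertical below 0.05 rad and linear speed of each of transformer, controller, push_button, ferrule_tin below 0.02 m/s and angle between the x axis of transformer and the x axis of transformer_nest_floor, either way round below 0.3 rad and horizontal distance between controller and controller_nest_floor below 0.014 m and z of controller in the frame of controller_nest_floor between -0.0025 and 0.003 m and angle between the x axis of controller and the x axis of controller_nest_floor, either way round below 0.3 rad and horizontal distance between push_button and button_nest_floor below 0.014 m and z of push_button in the frame of button_nest_floor between -0.0025 and 0.003 m and angle between the x axis of push_button and the x axis of button_nest_floor, either way round below 0.3 rad and horizontal distance between ferrule_tin and tin_nest_floor below 0.014 m and z of ferrule_tin in the frame of tin_nest_floor between -0.0025 and 0.003 m); the robot touches nothing.
It fails at once if the tape measure is shifted by more than 20 mm (distance of tape_measure from where it was at the start of the episode above 0.02 m).
It fails at once if the reel of solder is shifted by more than 20 mm (distance of solder_reel from where it was at the start of the episode above 0.02 m).
It also fails if it takes over 115 s, if anything falls off the work surface, if the arm or the gripper's body presses on something with over 40 N, if the wrist force passes 120 N, or if a joint passes its speed limit or range.

## Working session

There is one attempt and no reset: what is moved stays moved. The work goes in short steps, Python scripts to look and compute and a tool call to move; the robot and the scene stay as the last step left them, time stands still between calls to the robot, and variables do not carry over. Pictures are saved under pics/ and viewed, at most 14 in all, crops included, and the job is handed in when it is done.

Besides the shell and the picture viewer there is one more tool, called after "Emit:" as a command line: name --argument value ..., lists and objects as JSON in quotes. play_rows: Moves the arm, as the interface text tells. Its arguments: {"type":"object","properties":{"moves":{"type":"array","items":{"type":"array","items":{"type":"array","items":{"type":"number"}}}},"squeeze":{"type":"number"}},"required":["moves"]}

```bash
mkdir -p pics; cat > h.py <<'E'
import numpy as np, cv2, pickle
from rig import env
def snap(n,f=None):
    s=env.snapshot(n); pickle.dump(s,open(f'{f or n}.pkl','wb'))
    cv2.imwrite(f'pics/{f or n}.png',s['image'][:,:,::-1]); return s
def load(f): return pickle.load(open(f+'.pkl','rb'))
def ray(s,u,v,z):
    M=np.array(s['cam_to_world']); d=M[:3,:3]@[(u-s['cx'])/s['fx'],(v-s['cy'])/s['fy'],1]
    o=M[:3,3]; return o+d*(z-o[2])/d[2]
E
python3 - <<'E'
from h import *
for n in ("scene","side","wrist"):
    s=snap(n); print(n,np.round(s['cam_to_world'],3).tolist(),s['fx'])
print(env.state())
E
```

```text
scene [[-0.692, -0.508, 0.512, -0.474], [-0.721, 0.467, -0.511, 0.849], [0.021, -0.723, -0.69, 1.188], [0.0, 0.0, 0.0, 1.0]] 457.9448919856285
side [[0.988, -0.106, 0.108, 0.24], [-0.151, -0.646, 0.748, -0.898], [-0.009, -0.756, -0.655, 0.807], [0.0, 0.0, 0.0, 1.0]] 411.66447859917344
wrist [[0.27, 0.928, 0.257, 0.103], [0.963, -0.26, -0.072, 0.618], [-0.001, 0.267, -0.964, 0.374], [0.0, 0.0, 0.0, 1.0]] 361.3485158053171
{'time_s': 0.15, 'joints': array([ 1.17902988e+00,  5.32241732e-02,  1.61397792e+00, -2.20789574e-05,
        1.47603402e+00, -1.19007343e-01]), 'qd': array([ 7.07581960e-04, -2.79460790e-03, -4.43908910e-03, -5.94265595e-05,
       -4.16600774e-04,  1.16590774e-03]), 'tau': array([ 3.42025960e-04, -3.94243813e+01, -3.70721698e+01, -7.79393054e-05,
        4.65019519e-03, -1.72525068e-05]), 'tool_pos': array([0.16819922, 0.60145899, 0.24933408]), 'eef_rot': array([-1.96952038e-04,  1.35956095e-01,  9.90714522e-01, -7.97851670e-04]), 'wrist_force': array([-1.13430641, -1.09481287, -0.31272278]), 'ft_torque': array([-0.05963601,  0.00175384,  0.01365613]), 'grip_force': 0.0, 'width': 0.08520935037510359}
```

View pics/scene.png

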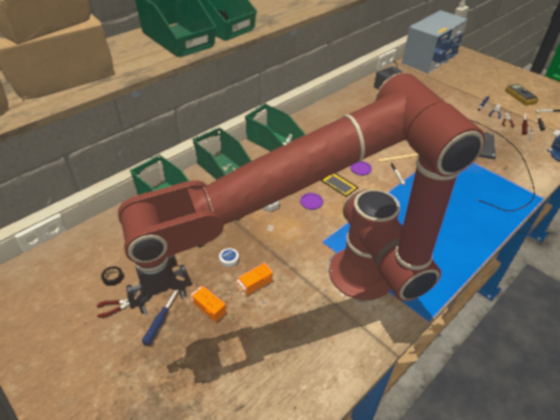

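View pics/side.png

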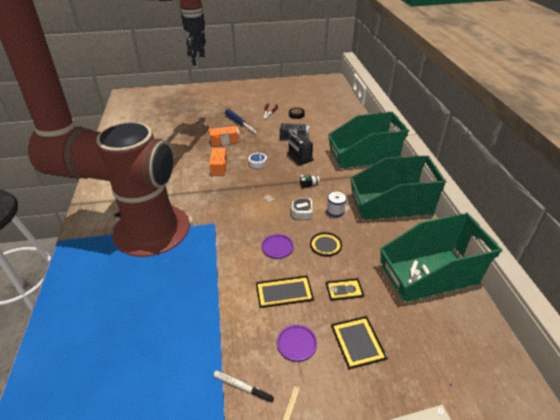

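The side view shows the yellow nests: tin (326,244), controller (285,291), button (345,289) and transformer (358,342). The parts are the tin (257,160), transformer (301,150), grey controller (294,131) and push-button (309,181). The bystanders are the tape (302,208) and the reel (337,203).

```bash
python3 - <<'E'
from h import *
s=load('side'); im=s['image']; hsv=cv2.cvtColor(im,cv2.COLOR_RGB2HSV)
m=cv2.inRange(hsv,(22,140,120),(34,255,255)); m=cv2.morphologyEx(m,cv2.MORPH_CLOSE,np.ones((3,3)))
for c in cv2.findContours(m,cv2.RETR_EXTERNAL,cv2.CHAIN_APPROX_NONE)[0]:
    if cv2.contourArea(c)<150: continue
    w=np.array([ray(s,*p[0],0.004)[:2] for p in c],np.float32)*1000
    r=cv2.minAreaRect(w); print(c.mean((0,1)).round(),np.round(r[0]),np.round(r[1]),round(r[2],1), cv2.boxPoints(r).round().tolist())
for n,u,v,z in (('tin',257,158,.024),('trans',301,150,.04),('ctrl',294,131,.03),('btn',309,181,.015),('tape',302,208,.02),('reel',337,203,.03)): print(n,ray(s,u,v,z).round(3))
x0,y0,x1,y1=200,90,360,225
cv2.imwrite('pics/c1.png',cv2.resize(im[y0:y1,x0:x1,::-1],None,fx=5,fy=4.4,interpolation=cv2.INTER_CUBIC))
E
```

```text
[358. 342.] [ 475. -437.] [ 79. 101.] 5.8 [[430.0, -391.0], [441.0, -492.0], [520.0, -484.0], [509.0, -383.0]]
[344. 289.] [ 483. -295.] [47. 75.] 88.8 [[445.0, -318.0], [520.0, -319.0], [521.0, -273.0], [446.0, -271.0]]
[284. 291.] [ 337. -278.] [124.  67.] 0.8 [[275.0, -245.0], [276.0, -312.0], [400.0, -311.0], [399.0, -244.0]]
tin [0.334 0.276 0.024]
trans [0.486 0.276 0.04 ]
ctrl [0.488 0.422 0.03 ]
btn [0.485 0.131 0.015]
tape [ 0.436 -0.001  0.02 ]
reel [ 0.539 -0.007  0.03 ]
```

View pics/c1.png

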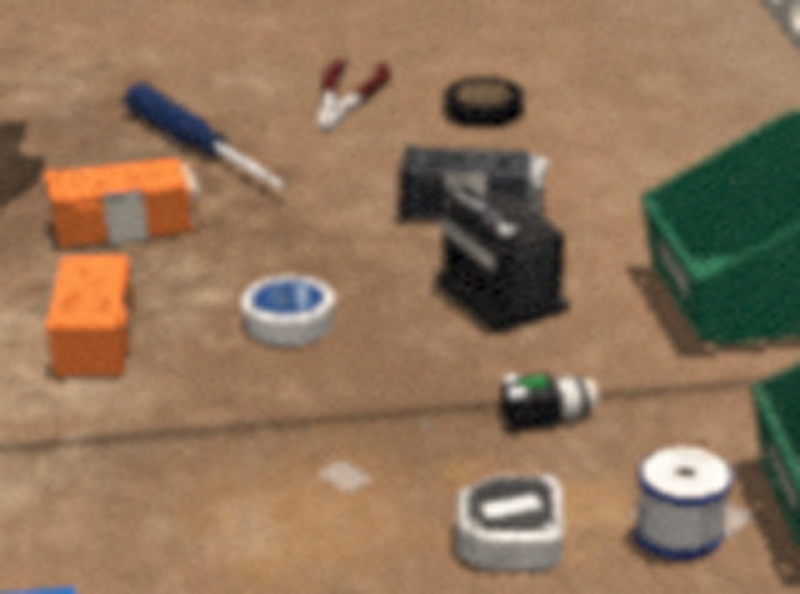

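View pics/wrist.png

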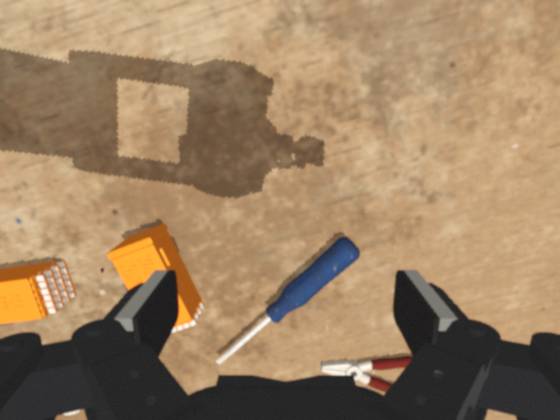

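The crop shows the parts clearly. The wrist view shows only distractors, so I'll move above the parts.

Emit:
play_rows --moves '[[[0,0,0,0.42,-0.48,0.3,1],[0,0,0,0.42,-0.48,0.3,1],[0,0,0,0.42,-0.48,0.3,1],[0,0,0,0.42,-0.48,0.3,1],[0,0,0,0.42,-0.48,0.3,1],[0,0,0,0.42,-0.48,0.3,1],[0,0,0,0.42,-0.48,0.3,1],[0,0,0,0.42,-0.48,0.3,1],[0,0,0,0.42,-0.48,0.3,1],[0,0,0,0,0,0,1]]]'

```text
time_s: 0.98
tool_pos: [0.3608, 0.3832, 0.389]
eef_rot: [0.003, 0.139, 0.99, 0.001]
wrist_force: [-0.4, 0.0, 0.5]
width: 0.0852
grip_force: 0.0
```

```bash
python3 - <<'E'
from h import *
s=snap('wrist','w1'); print(env.state()['tool_pos'],np.round(s['cam_to_world'],3).tolist())
E
```

```text
[0.35926053 0.3845455  0.38732355] [[0.275, 0.925, 0.262, 0.295], [0.961, -0.266, -0.07, 0.4], [0.005, 0.272, -0.962, 0.514], [0.0, 0.0, 0.0, 1.0]]
```

View pics/w1.png

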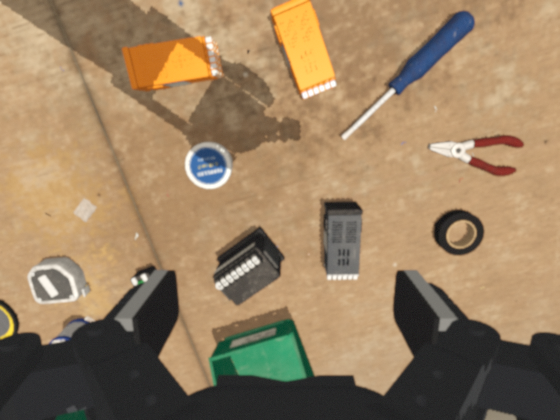

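The wrist view shows the tin (208,165), transformer (248,268) with terminals on its lower-left side, controller (343,240) with terminals at the bottom, push-button (145,277) and tape (57,282). I'll measure each one with masks.

```bash
python3 - <<'E'
from h import *
s=load('w1'); im=s['image']; hsv=cv2.cvtColor(im,cv2.COLOR_RGB2HSV)
# tin: white/blue disc top
t=im[135:195,178:240].astype(int); m=((t[:,:,2]>t[:,:,0]+0)).astype(np.uint8)
c=max(cv2.findContours(m,cv2.RETR_EXTERNAL,cv2.CHAIN_APPROX_NONE)[0],key=cv2.contourArea)
(e,ax,_)=cv2.fitEllipse(c); print('tin',e,ax,ray(s,e[0]+178,e[1]+135,.022).round(4))
for n,(x0,y0,x1,y1),z in (('ctrl',(318,195,370,285),.05),('trans',(205,222,290,312),.073)):
    t=im[y0:y1,x0:x1].astype(int); m=((t.max(2)-t.min(2)<22)&((t.max(2)<110)|(t.min(2)>150))).astype(np.uint8)
    m=cv2.morphologyEx(m,cv2.MORPH_OPEN,np.ones((3,3)))
    c=max(cv2.findContours(m,cv2.RETR_EXTERNAL,cv2.CHAIN_APPROX_NONE)[0],key=cv2.contourArea)
    r=cv2.minAreaRect(c); print(n,(cv2.boxPoints(r)+[x0,y0]).round(),r[2])
cv2.imwrite('pics/c2.png',cv2.resize(im[195:312,205:371,::-1],None,fx=4.8,fy=4.8,interpolation=cv2.INTER_CUBIC))
# tin nest from side
s=load('side'); im=s['image'];hsv=cv2.cvtColor(im,cv2.COLOR_RGB2HSV)[225:262,305:348]
m=cv2.inRange(hsv,(20,110,90),(36,255,255)); p=cv2.findNonZero(m)
e=cv2.minEnclosingCircle(np.array([ray(s,q[0][0]+305,q[0][1]+225,.004)[:2] for q in p],np.float32)); print('tinnest',e)
E
```

```text
tin (29.6749324798584, 30.53724479675293) (35.9451904296875, 38.5313720703125) [0.3348 0.281  0.022 ]
ctrl [[324. 202.]
 [360. 202.]
 [360. 237.]
 [324. 237.]] 90.0
trans [[203. 267.]
 [261. 226.]
 [290. 267.]
 [232. 309.]] 54.462318420410156
tinnest ((0.474784791469574, -0.13822034001350403), 0.04027416929602623)
```

View pics/c2.png

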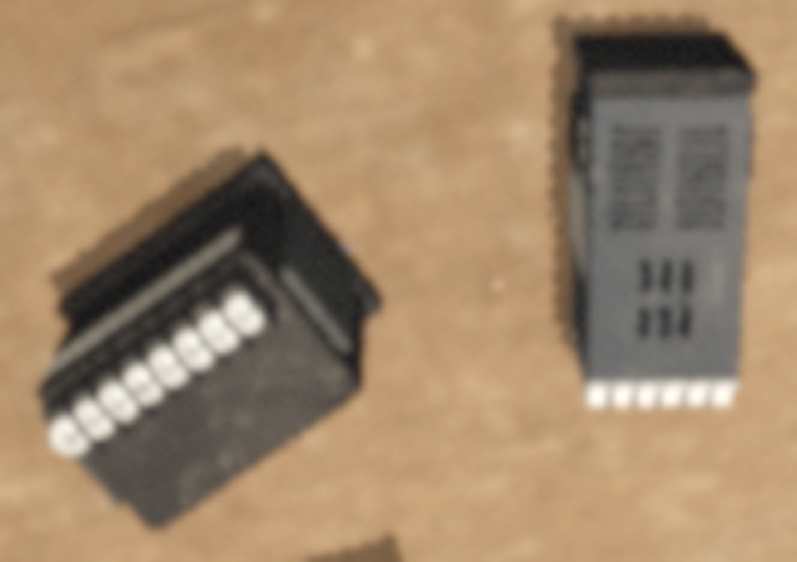

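```bash
python3 - <<'E'
from h import *
s=load('w1')
P=lambda u,v,z: ray(s,205+u/4.8,195+v/4.8,z)
a=P(663,408,.045);b=P(671,72,.05); d=b-a;print('ctrl term',a.round(3),'front',b.round(3),np.hypot(*d[:2]),'c',((a+b)/2).round(4),'ang',np.degrees(np.arctan2(d[1],d[0])))
q=[P(*p,.073) for p in((360,375),(157,527),(42,385),(245,240))]; 
print('trans',np.round(q,3),np.mean(q,0).round(4))
for i in range(4):
    d=q[(i+1)%4]-q[i];print(np.hypot(*d[:2]),np.degrees(np.arctan2(d[1],d[0])))
q=[P(*p,.0) for p in((65,305),(265,155),(380,305))]; print('base',np.round(q,3),((q[0]+q[2])/2).round(4),np.hypot(*(q[1]-q[0])[:2]),np.hypot(*(q[1]-q[2])[:2]))
# button green patch etc from side
s=load('side'); Q=lambda u,v,z: ray(s,200+u/5,90+v/4.4,z)
for p in ((505,385,.03),(512,425,.0),(555,420,0),(595,385,.02),(555,375,.03),(533,383,.035)): print('btn',p,Q(*p).round(3))
E
```

```text
ctrl term [0.54  0.418 0.045] front [0.439 0.443 0.05 ] 0.10460814128379177 c [0.4895 0.4304 0.0475] ang 165.73208948960297
trans [[0.492 0.338 0.073]
 [0.522 0.27  0.073]
 [0.471 0.253 0.073]
 [0.446 0.319 0.073]] [0.4827 0.295  0.073 ]
0.07448908572106991 -66.91738833908506
0.05348387618246765 -161.51874878782212
0.07134865074180449 110.78853057399402
0.05046734889998311 21.841631072669514
base [[0.476 0.244 0.   ]
 [0.445 0.32  0.   ]
 [0.504 0.341 0.   ]] [0.4897 0.2926 0.    ] 0.08179899307644134 0.061689831019237786
btn (505, 385, 0.03) [0.459 0.134 0.03 ]
btn (512, 425, 0.0) [0.462 0.125 0.   ]
btn (555, 420, 0) [0.491 0.127 0.   ]
btn (595, 385, 0.02) [0.519 0.138 0.02 ]
btn (555, 375, 0.03) [0.493 0.141 0.03 ]
btn (533, 383, 0.035) [0.475 0.127 0.035]
```

Emit:
play_rows --moves '[[[0,0,0.0047,0.33,0.111,-0.585,1],[0,0,0,0.33,0.111,-0.585,1],[0,0,0,0.33,0.111,-0.585,1],[0,0,0,0.33,0.111,-0.585,1],[0,0,0,0.33,0.111,-0.585,1],[0,0,0,0.33,0.111,-0.585,1],[0,0,0,0.33,0.111,-0.585,1],[0,0,0,0.33,0.111,-0.585,1],[0,0,0,0,0,0,1],[0,0,0,0,0,0,1]]]'

```text
time_s: 1.87
tool_pos: [0.4872, 0.4298, 0.1474]
eef_rot: [-0.003, 0.121, 0.993, -0.002]
wrist_force: [1.2, -0.9, 0.4]
width: 0.0852
grip_force: 0.0
```

```bash
python3 - <<'E'
from h import *
s=snap('wrist','w2'); print(env.state()['tool_pos'],np.round(s['cam_to_world'],3).tolist())
M=np.array(s['cam_to_world'])
q=env.state()['tool_pos'].copy(); q[2]=.05
c=M[:3,:3].T@(q-M[:3,3]); print(c[0]/c[2]*s['fx']+s['cx'],c[1]/c[2]*s['fy']+s['cy'])
s=load('w1')
for p in ((215,360),(295,325),(285,345)): print('bin',[ray(s,*p,z).round(3) for z in (0.,.06)])
E
```

```text
[0.48812746 0.43061242 0.15045706] [[0.24, 0.937, 0.253, 0.422], [0.971, -0.231, -0.067, 0.445], [-0.004, 0.262, -0.965, 0.273], [0.0, 0.0, 0.0, 1.0]]
289.50764232189044 224.02578191597877
bin [array([0.647, 0.18 , 0.   ]), array([0.606, 0.206, 0.06 ])]
bin [array([0.62 , 0.326, 0.   ]), array([0.582, 0.334, 0.06 ])]
bin [array([0.651, 0.3  , 0.   ]), array([0.61 , 0.312, 0.06 ])]
```

View pics/w2.png

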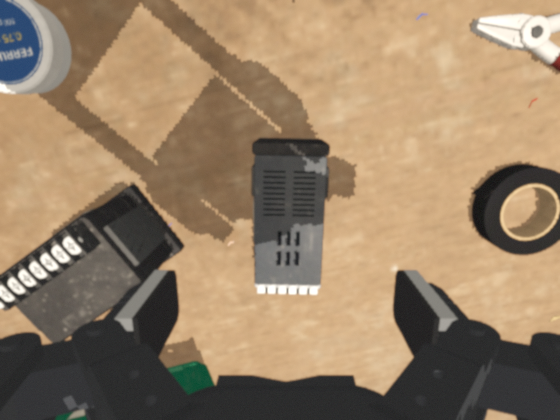

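The controller is centred below the tool: its top face runs from (291,145) to (287,290) and the TCP projects to (289,224). I'll descend and grip.

Emit:
play_rows --moves '[[[0,0,0,0,0,-0.6,1],[0,0,0,0,0,-0.6,1],[0,0,0,0,0,-0.6,1],[0,0,0,0,0,-0.6,1],[0,0,0,0,0,0,1],[0,0,0,0,0,0,-1],[0,0,0,0,0,0,-1],[0,0,0,0,0,0,-1],[0,0,0,0,0,0,-1],[0,0,0,0,0,0,-1]]]' --squeeze 60

```text
time_s: 2.75
tool_pos: [0.4916, 0.4321, 0.0357]
eef_rot: [0.002, 0.121, 0.993, 0.002]
wrist_force: [-0.9, 0.3, 7.8]
width: 0.0472
grip_force: 64.2
```

Emit:
play_rows --moves '[[[0,0,0,0,0,0,-1],[0,0,0,0,0,0,-1],[0,0,0,0,0,0.4,-1],[0,0,0,0,0,0.5,-1],[0,0,0,0,0,0.6,-1],[0,0,0,0,0,0.6,-1],[0,0,0,0,0,0.6,-1],[0,0,0,0,0,0.5,-1],[0,0,0,0,0,0,-1],[0,0,0,0,0,0,-1]]]'

```text
time_s: 3.58
tool_pos: [0.4905, 0.431, 0.1945]
eef_rot: [0.002, 0.121, 0.993, 0.002]
wrist_force: [0.4, 0.6, -2.0]
width: 0.0475
grip_force: 63.3
```

Emit:
play_rows --moves '[[[0,0,0.002,-0.153,-0.709,0,-1],[0,0,0.002,-0.153,-0.709,0,-1],[0,0,0.002,-0.153,-0.709,0,-1],[0,0,0.002,-0.153,-0.709,0,-1],[0,0,0.002,-0.153,-0.709,0,-1],[0,0,0.002,-0.153,-0.709,0,-1],[0,0,0.002,-0.153,-0.709,0,-1],[0,0,0.002,-0.153,-0.709,0,-1],[0,0,0.002,-0.153,-0.709,0,-1],[0,0,0.002,-0.153,-0.709,0,-1]]]'

```text
time_s: 4.42
tool_pos: [0.4109, 0.0744, 0.1889]
eef_rot: [-0.002, 0.058, 0.998, -0.0]
wrist_force: [1.0, -1.4, -1.2]
width: 0.0469
grip_force: 63.3
```

Emit:
play_rows --moves '[[[0,0,0.002,-0.153,-0.709,0,-1],[0,0,0.002,-0.153,-0.709,0,-1],[0,0,0.002,-0.153,-0.709,0,-1],[0,0,0.002,-0.153,-0.709,0,-1],[0,0,0.002,-0.153,-0.709,0,-1],[0,0,0.002,-0.153,-0.709,0,-1],[0,0,0.002,-0.153,-0.709,0,-1],[0,0,0.002,-0.153,-0.709,0,-1],[0,0,0,-0.153,-0.6,0,-1],[0,0,0,0,0,0,-1]]]'

```text
time_s: 5.25
tool_pos: [0.3418, -0.2413, 0.1894]
eef_rot: [-0.002, 0.012, 1.0, 0.0]
wrist_force: [0.3, 1.3, -2.0]
width: 0.047
grip_force: 63.2
```

```bash
cat >> h.py <<'E'
def st():
    t=env.state(); q=t['eef_rot']; R=__import__('scipy.spatial.transform',fromlist=['R']).Rotation.from_quat(np.r_[q[1:],q[0]]).as_matrix()
    print('pos',t['tool_pos'].round(4),'yaw_y',np.degrees(np.arctan2(R[1,1],R[0,1])).round(2),'z',R[:,2].round(3),'f',t['wrist_force'].round(1),'w',round(t['width'],4),'t',t['time_s'],'j',t['joints'].round(2))
E
python3 - <<'E'
from h import *
s=snap('wrist','w3'); st()
E
```

```text
pos [ 0.3424 -0.2391  0.1892] yaw_y 88.74 z [-0.003  0.003 -1.   ] f [ 0.7  1.2 -0.7] w 0.047 t 5.3 j [-0.79 -0.44  2.14 -0.    1.44 -2.34]
```

View pics/w3.png

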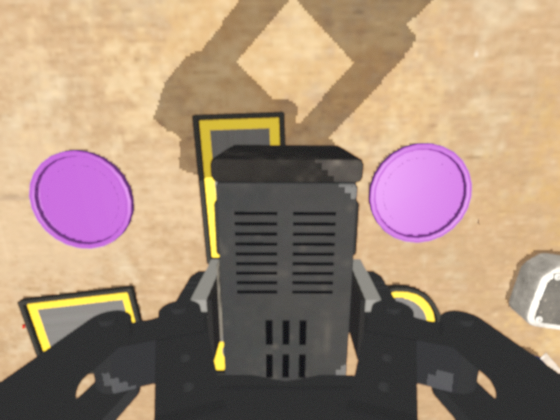

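The held controller's front edge is at row ~180. The nest shows behind it, with yellow inner corners at about (201,121) and (281,118).

```bash
python3 - <<'E'
from h import *
s=load('w3')
for p in ((201,121),(281,118)): print('nest corner',ray(s,*p,.004).round(4))
for p in ((216,182),(358,182)): print('front',ray(s,*p,.205).round(4))
im=s['image'];m=cv2.inRange(cv2.cvtColor(im,cv2.COLOR_RGB2HSV),(20,130,120),(34,255,255)); 
ys,xs=np.where(m[110:250,190:290]); print(xs.min()+190,xs.max()+190,ys.min()+110)
m2=m[280:420,20:150];p=cv2.findNonZero(m2)[:,0]
print('trans nest top edge', [ray(s,*c,.004).round(4) for c in ((28,303),(130,291))])
E
```

```text
nest corner [ 0.2781 -0.311   0.004 ]
nest corner [ 0.2773 -0.2444  0.004 ]
front [ 0.2939 -0.2627  0.205 ]
front [ 0.295  -0.2192  0.205 ]
199 279 117
trans nest top edge [array([ 0.4423, -0.4903,  0.004 ]), array([ 0.4321, -0.3914,  0.004 ])]
```

Emit:
play_rows --moves '[[[0,0,0.005,-0.13,-0.76,0,-1],[0,0,0,0,0,-0.6,-1],[0,0,0,0,0,-0.6,-1],[0,0,0,0,0,-0.6,-1],[0,0,0,0,0,-0.6,-1],[0,0,0,0,0,-0.3,-1],[0,0,0,0,0,-0.2,-1],[0,0,0,0,0,0,-1],[0,0,0,0,0,0,-1],[0,0,0,0,0,0,-1]]]'

```text
time_s: 6.13
tool_pos: [0.3384, -0.2763, 0.0475]
eef_rot: [0.001, -0.007, 1.0, -0.001]
wrist_force: [0.7, -0.6, -0.6]
width: 0.047
grip_force: 63.4
```

```bash
python3 - <<'E'
from h import *
st()
E
```

```text
pos [ 0.3384 -0.2763  0.0475] yaw_y 90.85 z [ 0.002 -0.002 -1.   ] f [ 0.7 -0.6 -0.6] w 0.047 t 6.1333 j [-0.86 -0.19  2.2   0.    1.12 -2.44]
```

Lower in small steps and watch the force.

Emit:
play_rows --moves '[[[0,0,0,0,0,-0.08,-1],[0,0,0,0,0,-0.08,-1],[0,0,0,0,0,-0.06,-1],[0,0,0,0,0,0,-1],[0,0,0,0,0,0,-1],[0,0,0,0,0,0,-1],[0,0,0,0,0,0,-1],[0,0,0,0,0,0,-1],[0,0,0,0,0,0,-1],[0,0,0,0,0,0,-1]]]'

```text
time_s: 6.97
tool_pos: [0.3387, -0.2773, 0.0385]
eef_rot: [0.001, -0.007, 1.0, -0.001]
wrist_force: [-4.7, 4.2, 15.2]
width: 0.0471
grip_force: 65.8
```

Emit:
play_rows --moves '[[[0,0,0,0,0,0.02,-0.2],[0,0,0,0,0,0,0.5],[0,0,0,0,0,0,1],[0,0,0,0,0,0,1],[0,0,0,0,0,0,1],[0,0,0,0,0,0.3,1],[0,0,0,0,0,0.7,1],[0,0,0,0,0,0.7,1],[0,0,0,0,0,0.7,1],[0,0,0,0,0,0.7,1]]]'

```text
time_s: 7.8
tool_pos: [0.3372, -0.2754, 0.1924]
eef_rot: [-0.0, -0.007, 1.0, 0.0]
wrist_force: [0.1, -1.0, -0.4]
width: 0.0849
grip_force: 0.0
```

```bash
python3 - <<'E'
from h import *
s=snap('wrist','w4');st()
E
```

```text
pos [ 0.34   -0.2785  0.2009] yaw_y 90.83 z [ 0.008 -0.01  -1.   ] f [ 2.4 -2.   4.9] w 0.0858 t 7.85 j [-0.86 -0.39  2.09  0.    1.43 -2.44]
```

View pics/w4.png

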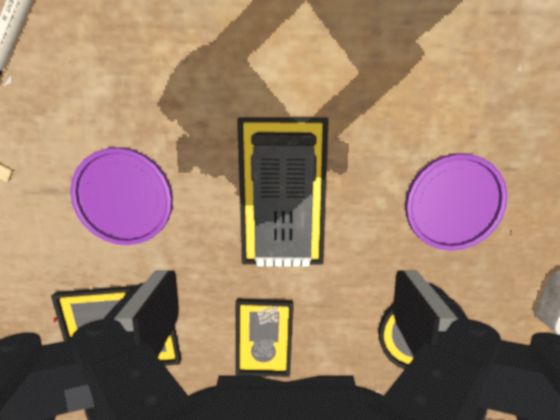

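The controller is inside the nest, but its terminals end appears close to the lower rim (row 265). I'll check with rays, and view the nest at the same time.

```bash
python3 - <<'E'
from h import *
s=load('w4'); 
for p in ((284,144,.053),(284,133,.003),(284,266,.053),(284,266,.03),(253,200,.053),(315,200,.053)): print(p,ray(s,*p).round(4)[:2])
print('rim out',ray(s,284,118,.009).round(4)[:2],ray(s,284,265,.009).round(4)[:2],ray(s,239,190,.009).round(4)[:2],ray(s,326,190,.009).round(4)[:2])
im=s['image'];cv2.imwrite('pics/c4.png',cv2.resize(im[105:275,225:340,::-1],None,fx=3.4,fy=3.4,interpolation=cv2.INTER_CUBIC))
for p in ((237,300),(292,300),(235,374),(291,374)): print('btn nest outer',ray(s,*p,.009).round(4)[:2])
E
```

```text
(284, 144, 0.053) [ 0.2908 -0.2781]
(284, 133, 0.003) [ 0.2856 -0.2782]
(284, 266, 0.053) [ 0.3859 -0.2768]
(284, 266, 0.03) [ 0.396  -0.2767]
(253, 200, 0.053) [ 0.3326 -0.3008]
(315, 200, 0.053) [ 0.3319 -0.2542]
rim out [ 0.2732 -0.2784] [ 0.4042 -0.2767] [ 0.3343 -0.3167] [ 0.3333 -0.241 ]
btn nest outer [ 0.4407 -0.3207]
btn nest outer [ 0.44   -0.2686]
btn nest outer [ 0.5237 -0.3246]
btn nest outer [ 0.523 -0.268]
```

View pics/c4.png

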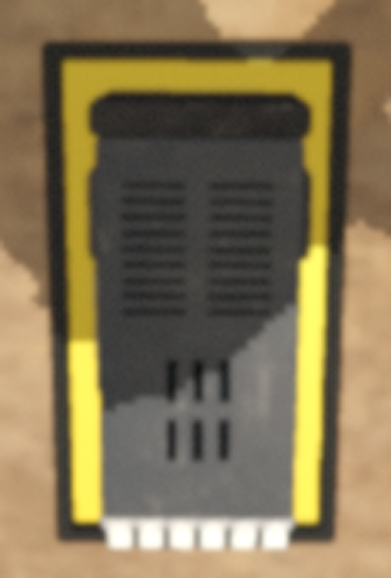

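Controller seated and centred. Next is the transformer.

Emit:
play_rows --moves '[[[0,0,-0.0098,0.149,0.57,0,1],[0,0,-0.0098,0.149,0.57,0,1],[0,0,-0.0098,0.149,0.57,0,1],[0,0,-0.0098,0.149,0.57,0,1],[0,0,-0.0098,0.149,0.57,0,1],[0,0,-0.0098,0.149,0.57,0,1],[0,0,-0.0098,0.149,0.57,0,1],[0,0,-0.0098,0.149,0.57,0,1],[0,0,-0.0098,0.149,0.57,0,1],[0,0,-0.0098,0.149,0.57,0,1]]]'

```text
time_s: 8.68
tool_pos: [0.412, 0.0107, 0.1909]
eef_rot: [0.0, 0.298, 0.955, -0.0]
wrist_force: [0.3, -0.9, 0.8]
width: 0.0855
grip_force: 0.0
```

Emit:
play_rows --moves '[[[0,0,-0.0098,0.149,0.57,0,1],[0,0,-0.0098,0.149,0.57,0,1],[0,0,-0.0098,0.149,0.57,0,1],[0,0,-0.0098,0.149,0.57,0,1],[0,0,-0.0098,0.149,0.57,0,1],[0,0,-0.0098,0.149,0.57,0,1],[0,0,-0.0098,0.149,0.57,0,1],[0,0,-0.0098,0.149,0.57,0,1],[0,0,-0.0098,0.149,0.57,0,1],[0,0,-0.0098,0.149,0.57,0,1]]]'

```text
time_s: 9.52
tool_pos: [0.4865, 0.2957, 0.1904]
eef_rot: [-0.0, 0.573, 0.82, -0.0]
wrist_force: [0.1, -0.4, 0.4]
width: 0.0852
grip_force: 0.0
```

```bash
python3 - <<'E'
from h import *
s=snap('wrist','w5');st()
M=np.array(s['cam_to_world']);q=env.state()['tool_pos'].copy(); q[2]=.073
c=M[:3,:3].T@(q-M[:3,3]); print(c[0]/c[2]*s['fx']+s['cx'],c[1]/c[2]*s['fy']+s['cy'])
E
```

```text
pos [0.4873 0.2995 0.1906] yaw_y 20.1 z [ 0.     0.003 -1.   ] f [-2.3  0.9  1.8] w 0.0854 t 9.5667 j [ 0.42 -0.03  1.8   0.    1.37  0.07]
289.2909117918934 208.0383932624948
```

View pics/w5.png

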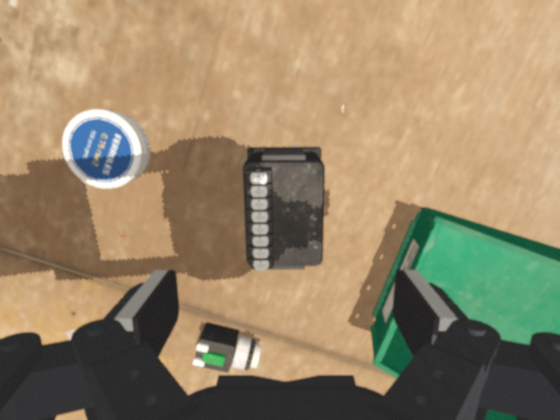

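The transformer is nearly centred: its top face is (245–323, 160–268) and the TCP projects to (289,208). The button is at (230,350) with its white cap on the right.

```bash
python3 - <<'E'
from h import *
s=load('w5'); print('TCP proj',ray(s,289.3,208,.073).round(4))
for p in ((284,160,.073),(284,268,.073),(284,214,.073),(284,149,.003),(420,210,.07),(375,340,.07),(380,320,0.)): print(p,ray(s,*p).round(4)[:2])
im=s['image'];t=im[310:375,185:275]
a=ray(s,201,343,.02);b=ray(s,259,354,.015);print('btn',a.round(4),b.round(4),np.degrees(np.arctan2(*(b-a)[1::-1])),np.hypot(*(b-a)[:2]))
# tin
t=im[100:200,50:160].astype(int); m=((t[:,:,2]>t[:,:,0])|(t.min(2)>175)).astype(np.uint8); m=cv2.morphologyEx(m,cv2.MORPH_CLOSE,np.ones((5,5)))
c=max(cv2.findContours(m,cv2.RETR_EXTERNAL,cv2.CHAIN_APPROX_NONE)[0],key=cv2.contourArea)
e=cv2.fitEllipse(c);print('tin',e,ray(s,e[0][0]+50,e[0][1]+100,.012).round(4),ray(s,100,148,.024).round(4))
E
```

```text
TCP proj [0.4872 0.2996 0.073 ]
(284, 160, 0.073) [0.4724 0.3294]
(284, 268, 0.073) [0.4992 0.256 ]
(284, 214, 0.073) [0.4853 0.2942]
(284, 149, 0.003) [0.4719 0.33  ]
(420, 210, 0.07) [0.5742 0.329 ]
(375, 340, 0.07) [0.5871 0.2221]
(380, 320, 0.0) [0.6179 0.2057]
btn [0.4599 0.135  0.02  ] [0.516  0.1388 0.015 ] 3.8341725029361444 0.056179012573277724
tin ((51.388301849365234, 47.966373443603516), (72.9686050415039, 83.60189056396484), 138.81370544433594) [0.3291 0.2795 0.012 ] [0.3333 0.2822 0.024 ]
```

Emit:
play_rows --moves '[[[0,0,0,-0.02,-0.13,0,1],[0,0,0,0,0,-0.568,1],[0,0,0,0,0,-0.568,1],[0,0,0,0,0,-0.568,1],[0,0,0,0,0,-0.568,1],[0,0,0,0,0,-0.568,1],[0,0,0,0,0,0,1],[0,0,0,0,0,0,-1],[0,0,0,0,0,0,-1],[0,0,0,0,0,0,-1]]]' --squeeze 100

```text
time_s: 10.4
tool_pos: [0.4874, 0.2881, 0.052]
eef_rot: [0.001, 0.572, 0.82, 0.002]
wrist_force: [0.6, 0.2, -4.6]
width: 0.0607
grip_force: 109.4
```

Emit:
play_rows --moves '[[[0,0,0,0,0,0,-1],[0,0,0,0,0,0,-1],[0,0,0,0,0,0,-1],[0,0,0,0,0,0,-1],[0,0,0,0,0,0,-1],[0,0,0,0,0,0,-1],[0,0,0,0,0,0,-1],[0,0,0,0,0,0,-1],[0,0,0,0,0,0.1,-1],[0,0,0,0,0,0,-1]]]'

```text
time_s: 11.23
tool_pos: [0.4848, 0.2875, 0.054]
eef_rot: [-0.0, 0.572, 0.82, -0.0]
wrist_force: [-0.3, -0.4, -5.7]
width: 0.0608
grip_force: 109.6
```

```bash
python3 - <<'E'
from h import *
st()
E
```

```text
pos [0.4848 0.2875 0.054 ] yaw_y 20.27 z [-0.001 -0.    -1.   ] f [-0.3 -0.4 -5.7] w 0.0608 t 11.2333 j [0.4  0.11 1.9  0.   1.13 0.05]
```

Emit:
play_rows --moves '[[[0,0,0,0,0,0.4,-1],[0,0,0,0,0,0.7,-1],[0,0,0,0,0,0.7,-1],[0,0,0,0,0,0.3,-1],[0,0,-0.002,-0.009,-0.4,0,-1],[0,0,-0.002,-0.009,-0.72,0,-1],[0,0,-0.002,-0.009,-0.72,0,-1],[0,0,-0.002,-0.009,-0.72,0,-1],[0,0,-0.002,-0.009,-0.72,0,-1],[0,0,-0.002,-0.009,-0.72,0,-1]]]'

```text
time_s: 12.07
tool_pos: [0.4809, 0.0864, 0.1573]
eef_rot: [-0.001, 0.602, 0.798, -0.001]
wrist_force: [0.4, -0.3, -6.8]
width: 0.0607
grip_force: 111.8
```

Emit:
play_rows --moves '[[[0,0,-0.002,-0.009,-0.72,0,-1],[0,0,-0.002,-0.009,-0.72,0,-1],[0,0,-0.002,-0.009,-0.72,0,-1],[0,0,-0.002,-0.009,-0.72,0,-1],[0,0,-0.002,-0.009,-0.72,0,-1],[0,0,-0.002,-0.009,-0.72,0,-1],[0,0,-0.002,-0.009,-0.72,0,-1],[0,0,-0.002,-0.009,-0.72,0,-1],[0,0,-0.002,-0.009,-0.72,0,-1],[0,0,-0.002,-0.009,-0.72,0,-1]]]'

```text
time_s: 12.9
tool_pos: [0.4768, -0.273, 0.1572]
eef_rot: [-0.002, 0.651, 0.759, 0.0]
wrist_force: [0.6, 0.2, -6.3]
width: 0.0608
grip_force: 111.8
```

Emit:
play_rows --moves '[[[0,0,-0.002,-0.009,-0.72,0,-1],[0,0,-0.002,-0.009,-0.72,0,-1],[0,0,-0.002,-0.009,-0.72,0,-1],[0,0,-0.002,-0.009,-0.72,0,-1],[0,0,0,0,-0.4,0,-1],[0,0,0,0,-0.2,0,-1],[0,0,0,0,0,0,-1],[0,0,0,0,0,0,-1],[0,0,0,0,0,0,-1],[0,0,0,0,0,0,-1]]]'

```text
time_s: 13.73
tool_pos: [0.4766, -0.4446, 0.1586]
eef_rot: [-0.001, 0.669, 0.743, 0.0]
wrist_force: [0.1, 0.5, -6.0]
width: 0.0608
grip_force: 111.6
```

```bash
python3 - <<'E'
from h import *
s=snap('wrist','w6');st()
im=s['image'];m=cv2.inRange(cv2.cvtColor(im,cv2.COLOR_RGB2HSV),(20,130,120),(34,255,255))
for c in cv2.findContours(m,cv2.RETR_EXTERNAL,cv2.CHAIN_APPROX_NONE)[0]:
    if cv2.contourArea(c)>60: print(cv2.boundingRect(c),cv2.contourArea(c))
E
```

```text
pos [ 0.4767 -0.4448  0.159 ] yaw_y 5.95 z [-0.     0.001 -1.   ] f [ 0.2  0.2 -6.7] w 0.0611 t 13.7833 j [-0.86  0.18  1.63  0.    1.33 -0.97]
(232, 127, 107, 31) 605.0
(261, 0, 113, 36) 213.5
```

View pics/w6.png

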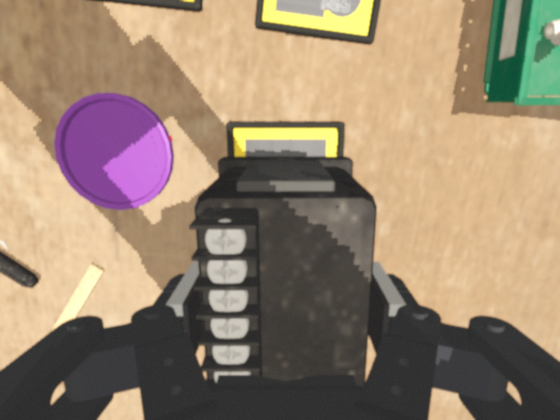

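The held transformer's lower front edge is at row ~158 (x 220–351). The nest's inner far edge is at row ~127 (x 232–339).

```bash
python3 - <<'E'
from h import *
s=load('w6')
for p in ((232,127,.004),(339,127,.004),(220,160,.11),(351,160,.11),(220,160,.12),(351,160,.12)): print(p,ray(s,*p).round(4)[:2])
E
```

```text
(232, 127, 0.004) [ 0.4303 -0.3922]
(339, 127, 0.004) [ 0.5104 -0.3839]
(220, 160, 0.11) [ 0.4405 -0.4031]
(351, 160, 0.11) [ 0.5029 -0.3966]
(220, 160, 0.12) [ 0.4422 -0.4017]
(351, 160, 0.12) [ 0.501  -0.3955]
```

Emit:
play_rows --moves '[[[0,0,0,0,0.08,-0.4,-1],[0,0,0,0,0,-0.5,-1],[0,0,0,0,0,-0.5,-1],[0,0,0,0,0,-0.4,-1],[0,0,0,0,0,-0.2,-1],[0,0,0,0,0,-0.06,-1],[0,0,0,0,0,-0.04,-1],[0,0,0,0,0,0,-1],[0,0,0,0,0,0,-1],[0,0,0,0,0,0,-1]]]'

```text
time_s: 14.62
tool_pos: [0.4771, -0.4429, 0.0556]
eef_rot: [0.001, 0.67, 0.742, -0.0]
wrist_force: [-1.0, -0.0, -6.7]
width: 0.0608
grip_force: 111.4
```

Emit:
play_rows --moves '[[[0,0,0,0,0,-0.04,-1],[0,0,0,0,0,0,-1],[0,0,0,0,0,0,-1],[0,0,0,0,0,0,-1],[0,0,0,0,0,0,-1],[0,0,0,0,0,0,-1],[0,0,0,0,0,0,-1],[0,0,0,0,0,0,-1],[0,0,0,0,0,0,-1],[0,0,0,0,0,0,-1]]]'

```text
time_s: 15.45
tool_pos: [0.4773, -0.4433, 0.0547]
eef_rot: [0.001, 0.67, 0.742, -0.0]
wrist_force: [-4.4, 3.0, 6.5]
width: 0.061
grip_force: 112.5
```

Emit:
play_rows --moves '[[[0,0,0,0,0,0,0.6],[0,0,0,0,0,0,1],[0,0,0,0,0,0,1],[0,0,0,0,0,0,1],[0,0,0,0,0,0,1],[0,0,0,0,0,0.4,1],[0,0,0,0,0,0.6,1],[0,0,0,0,0,0.7,1],[0,0,0,0,0,0.7,1],[0,0,0,0,0,0.5,1]]]'

```text
time_s: 16.28
tool_pos: [0.4772, -0.4431, 0.201]
eef_rot: [0.002, 0.67, 0.742, -0.0]
wrist_force: [1.0, -0.0, 1.0]
width: 0.0853
grip_force: 0.0
```

Emit:
play_rows --moves '[[[0,0,0.0122,0,0.579,0,1],[0,0,0.0122,0,0.579,0,1],[0,0,0.0122,0,0.579,0,1],[0,0,0.0122,0,0.579,0,1],[0,0,0.0122,0,0.579,0,1],[0,0,0.0122,0,0.579,0,1],[0,0,0.0122,0,0.579,0,1],[0,0,0.0122,0,0.579,0,1],[0,0,0.0122,0,0.579,0,1],[0,0,0.0122,0,0.579,0,1]]]'

```text
time_s: 17.12
tool_pos: [0.4763, -0.1515, 0.1973]
eef_rot: [0.0, 0.342, 0.94, 0.0]
wrist_force: [0.3, 1.2, 0.2]
width: 0.0854
grip_force: 0.0
```

Emit:
play_rows --moves '[[[0,0,0.0122,0,0.579,0,1],[0,0,0.0122,0,0.579,0,1],[0,0,0.0122,0,0.579,0,1],[0,0,0.0122,0,0.579,0,1],[0,0,0.0122,0,0.579,0,1],[0,0,0.0122,0,0.579,0,1],[0,0,0.0122,0,0.579,0,1],[0,0,0.0122,0,0.579,0,1],[0,0,0.0122,0,0.579,0,1],[0,0,0.0122,0,0.579,0,1]]]'

```text
time_s: 17.95
tool_pos: [0.4764, 0.1381, 0.1974]
eef_rot: [0.0, -0.034, 0.999, 0.0]
wrist_force: [0.8, -0.1, 0.3]
width: 0.0852
grip_force: 0.0
```

```bash
python3 - <<'E'
from h import *
s=snap('wrist','w7');st()
M=np.array(s['cam_to_world']);q=env.state()['tool_pos'].copy(); q[2]=.03
c=M[:3,:3].T@(q-M[:3,3]); print(c[0]/c[2]*s['fx']+s['cx'],c[1]/c[2]*s['fy']+s['cy'])
E
```

```text
pos [0.476  0.142  0.1975] yaw_y 94.26 z [ 0.     0.004 -1.   ] f [-1.6  2.1  0.4] w 0.0855 t 18.0 j [ 0.14 -0.22  1.96  0.    1.4  -1.51]
291.3222543140208 197.79683627652798
```

View pics/w7.png

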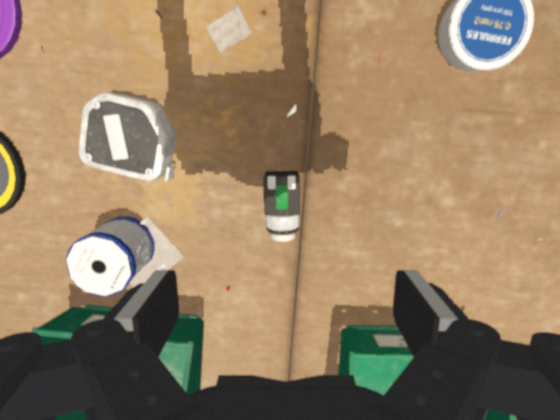

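The button block spans rows 171–213 at column 282, with its cap at (284,240). The TCP projects to (291,198). Reel and tape are clear.

```bash
python3 - <<'E'
from h import *
s=load('w7')
for p in ((282,172,.03),(284,241,.012),(282,214,.03),(265,190,.03),(299,190,.03)): print(p,ray(s,*p).round(4)[:2])
st()
E
```

```text
(282, 172, 0.03) [0.4551 0.1329]
(284, 241, 0.012) [0.5209 0.1389]
(282, 214, 0.03) [0.4905 0.1352]
(265, 190, 0.03) [0.4709 0.1199]
(299, 190, 0.03) [0.469  0.1479]
pos [0.476  0.142  0.1975] yaw_y 94.26 z [ 0.     0.004 -1.   ] f [-1.6  2.1  0.4] w 0.0855 t 18.0 j [ 0.14 -0.22  1.96  0.    1.4  -1.51]
```

Emit:
play_rows --moves '[[[0,0,0,0,-0.14,-0.266,1],[0,0,0,0,0,-0.666,1],[0,0,0,0,0,-0.666,1],[0,0,0,0,0,-0.666,1],[0,0,0,0,0,-0.666,1],[0,0,0,0,0,-0.4,1],[0,0,0,0,0,0,1],[0,0,0,0,0,0,0],[0,0,0,0,0,0,-1],[0,0,0,0,0,0,-1]]]' --squeeze 40

```text
time_s: 18.83
tool_pos: [0.4784, 0.1296, 0.033]
eef_rot: [0.002, -0.032, 0.999, 0.0]
wrist_force: [0.8, -0.3, -0.1]
width: 0.0515
grip_force: 0.0
```

Emit:
play_rows --moves '[[[0,0,0,0,0,0,-1],[0,0,0,0,0,0,-1],[0,0,0,0,0,0,-1],[0,0,0,0,0,0,-1],[0,0,0,0,0,0,-1],[0,0,0,0,0,0,-1],[0,0,0,0,0,0,-1],[0,0,0,0,0,0,-1],[0,0,0,0,0,0,-1],[0,0,0,0,0,0,-1]]]'

```text
time_s: 19.67
tool_pos: [0.4782, 0.1298, 0.0328]
eef_rot: [0.002, -0.032, 0.999, 0.0]
wrist_force: [-0.9, -0.8, 6.8]
width: 0.0287
grip_force: 41.3
```

Emit:
play_rows --moves '[[[0,0,0,0,0,0.4,-1],[0,0,0,0,0,0.7,-1],[0,0,0,0,0,0.7,-1],[0,0,0,0,0,0.54,-1],[0,0,-0.001,0,-0.4,0,-1],[0,0,-0.001,0,-0.7,0,-1],[0,0,-0.001,0,-0.7,0,-1],[0,0,-0.001,0,-0.7,0,-1],[0,0,-0.001,0,-0.7,0,-1],[0,0,-0.001,0,-0.7,0,-1]]]'

```text
time_s: 20.5
tool_pos: [0.4761, -0.0668, 0.148]
eef_rot: [0.0, -0.014, 1.0, -0.0]
wrist_force: [0.6, 0.2, 0.2]
width: 0.0292
grip_force: 40.4
```

Emit:
play_rows --moves '[[[0,0,-0.001,0,-0.7,0,-1],[0,0,-0.001,0,-0.7,0,-1],[0,0,-0.001,0,-0.7,0,-1],[0,0,-0.002,-0.09,-0.7,0,-1],[0,0,-0.002,0,-0.7,0,-1],[0,0,-0.001,0,-0.7,0,-1],[0,0,-0.001,0,-0.4,0,-1],[0,0,0,0,0,0,-1],[0,0,0,0,0,0,-1],[0,0,0,0,0,0,-1]]]'

```text
time_s: 21.33
tool_pos: [0.4718, -0.2946, 0.1475]
eef_rot: [-0.0, 0.015, 1.0, 0.0]
wrist_force: [-0.2, -0.9, -0.1]
width: 0.029
grip_force: 40.4
```

```bash
python3 - <<'E'
from h import *
s=snap('wrist','w8');st()
im=s['image'];m=cv2.inRange(cv2.cvtColor(im,cv2.COLOR_RGB2HSV),(20,130,120),(34,255,255))
for c in cv2.findContours(m,cv2.RETR_EXTERNAL,cv2.CHAIN_APPROX_NONE)[0]:
    if cv2.contourArea(c)>60:
        r=cv2.boundingRect(c);print(r,cv2.contourArea(c),ray(s,r[0],r[1],.004)[:2].round(4),ray(s,r[0]+r[2],r[1]+r[3],.004)[:2].round(4))
        
# white cap / white pixels between fingers
w=(im.min(2)>150).astype(np.uint8)[150:400,200:380]
for c in cv2.findContours(w,cv2.RETR_EXTERNAL,cv2.CHAIN_APPROX_NONE)[0]:
    if cv2.contourArea(c)>40: print('white',cv2.boundingRect(c+np.array([200,150])))
g=cv2.inRange(cv2.cvtColor(im,cv2.COLOR_RGB2HSV),(50,120,60),(75,255,255))[150:400,200:380]
for c in cv2.findContours(g,cv2.RETR_EXTERNAL,cv2.CHAIN_APPROX_NONE)[0]:
    if cv2.contourArea(c)>40:
        x,y,W,H=cv2.boundingRect(c+np.array([200,150])); print('green',x,y,W,H,ray(s,x+W/2,y+H/2,env.state()['tool_pos'][2]+.002).round(4))
E
```

```text
pos [ 0.4719 -0.2942  0.1475] yaw_y 88.36 z [-0.     0.001 -1.   ] f [-0.2  0.1 -0.2] w 0.0289 t 21.3833 j [-0.69 -0.02  1.87  0.    1.3  -2.23]
(254, 174, 63, 52) 1034.5 [ 0.4472 -0.3183] [ 0.4894 -0.2714]
(21, 156, 153, 104) 2585.0 [ 0.4287 -0.4892] [ 0.5144 -0.3858]
(441, 153, 102, 99) 7675.0 [ 0.4357 -0.1797] [ 0.5165 -0.0918]
(254, 0, 101, 108) 2071.0 [ 0.3312 -0.3122] [ 0.402  -0.2438]
white (263, 354, 47, 18)
white (254, 325, 65, 27)
white (300, 248, 16, 26)
white (256, 248, 16, 26)
white (237, 234, 11, 21)
white (341, 223, 39, 49)
white (214, 220, 34, 10)
white (200, 207, 19, 24)
white (291, 201, 14, 23)
white (339, 195, 18, 13)
white (364, 193, 16, 28)
white (200, 192, 9, 13)
white (277, 176, 28, 26)
white (341, 150, 20, 20)
green 235 360 31 10 [ 0.5005 -0.3106  0.1495]
green 309 353 24 9 [ 0.4979 -0.2825  0.1495]
green 273 264 26 53 [ 0.4682 -0.2955  0.1495]
```

```bash
python3 - <<'E'
from h import *
s=load('w8')
print('block end',ray(s,286,248,.145)[:2],'cap end',ray(s,286,372,.13)[:2])
m=cv2.inRange(cv2.cvtColor(s['image'],cv2.COLOR_RGB2HSV),(20,130,120),(34,255,255))[145:260,430:555]
w=np.array([ray(s,q[0][0]+430,q[0][1]+145,.004)[:2] for q in cv2.findNonZero(m)],np.float32)
print('tin nest',cv2.minEnclosingCircle(w), w.min(0),w.max(0))
E
```

```text
block end [ 0.45292181 -0.29502709] cap end [ 0.52015009 -0.29693461]
tin nest ((0.4753166139125824, -0.1385730504989624), 0.03922882676124573) [ 0.43679065 -0.17642193] [ 0.51422065 -0.09977969]
```

Emit:
play_rows --moves '[[[0,0,0,-0.03,-0.02,-0.4,-1],[0,0,0,0,0,-0.6,-1],[0,0,0,0,0,-0.6,-1],[0,0,0,0,0,-0.4,-1],[0,0,0,0,0,-0.15,-1],[0,0,0,0,0,-0.05,-1],[0,0,0,0,0,-0.03,-1],[0,0,0,0,0,0,-1],[0,0,0,0,0,0,-1],[0,0,0,0,0,0,-1]]]'

```text
time_s: 22.22
tool_pos: [0.4714, -0.2969, 0.0378]
eef_rot: [0.001, 0.015, 1.0, -0.001]
wrist_force: [-0.9, -0.1, -0.9]
width: 0.029
grip_force: 40.4
```

Emit:
play_rows --moves '[[[0,0,0,0,0,-0.03,-1],[0,0,0,0,0,-0.03,-1],[0,0,0,0,0,0,-1],[0,0,0,0,0,0,-1],[0,0,0,0,0,0,-1],[0,0,0,0,0,0,-1],[0,0,0,0,0,0,-1],[0,0,0,0,0,0,-1],[0,0,0,0,0,0,-1],[0,0,0,0,0,0,-1]]]'

```text
time_s: 23.05
tool_pos: [0.4714, -0.2971, 0.0358]
eef_rot: [0.001, 0.015, 1.0, -0.0]
wrist_force: [-3.3, 3.9, 10.2]
width: 0.029
grip_force: 41.8
```

Emit:
play_rows --moves '[[[0,0,0,0,0,0,-0.2],[0,0,0,0,0,0,0.4],[0,0,0,0,0,0,0.4],[0,0,0,0,0,0,0.4],[0,0,0,0,0,0,0.4],[0,0,0,0,0,0.4,0.4],[0,0,0,0,0,0.7,1],[0,0,0,0,0,0.7,1],[0,0,0,0,0,0.7,1],[0,0,0,0,0,0.7,1]]]'

```text
time_s: 23.88
tool_pos: [0.4702, -0.296, 0.1945]
eef_rot: [-0.0, 0.015, 1.0, 0.0]
wrist_force: [0.9, -0.0, 0.3]
width: 0.0855
grip_force: 0.0
```

Emit:
play_rows --moves '[[[0,0,0,-0.153,0.642,0,1],[0,0,0,-0.153,0.642,0,1],[0,0,0,-0.153,0.642,0,1],[0,0,0,-0.153,0.642,0,1],[0,0,0,-0.153,0.642,0,1],[0,0,0,-0.153,0.642,0,1],[0,0,0,-0.153,0.642,0,1],[0,0,0,-0.153,0.642,0,1],[0,0,0,-0.153,0.642,0,1],[0,0,0,-0.153,0.642,0,1]]]'

```text
time_s: 24.72
tool_pos: [0.3933, 0.026, 0.1932]
eef_rot: [0.0, 0.015, 1.0, 0.0]
wrist_force: [-0.1, -0.2, -0.2]
width: 0.0853
grip_force: 0.0
```

Emit:
play_rows --moves '[[[0,0,0,-0.153,0.642,0,1],[0,0,0,-0.153,0.642,0,1],[0,0,0,-0.153,0.642,0,1],[0,0,0,-0.153,0.642,0,1],[0,0,0,-0.153,0.642,0,1],[0,0,0,-0.153,0.642,0,1],[0,0,0,-0.153,0.642,0,1],[0,0,0,-0.153,0.642,0,1],[0,0,0,0,0,0,1],[0,0,0,0,0,0,1]]]'

```text
time_s: 25.55
tool_pos: [0.3321, 0.2825, 0.193]
eef_rot: [-0.0, 0.013, 1.0, -0.0]
wrist_force: [-0.5, -0.2, -0.3]
width: 0.0855
grip_force: 0.0
```

```bash
python3 - <<'E'
from h import *
s=snap('wrist','w9');st()
im=s['image'].astype(int);m=((im[:,:,2]>im[:,:,0]+25)).astype(np.uint8); m[330:]=0
m=cv2.morphologyEx(m,cv2.MORPH_CLOSE,np.ones((7,7)))
for c in cv2.findContours(m,cv2.RETR_EXTERNAL,cv2.CHAIN_APPROX_NONE)[0]:
    if cv2.contourArea(c)>300:
        e=cv2.minEnclosingCircle(c); print(e,cv2.boundingRect(c),ray(s,*e[0],.024).round(4))
E
```

```text
pos [0.3325 0.2816 0.193 ] yaw_y 88.39 z [-0.001 -0.001 -1.   ] f [-0.3 -0.4  1. ] w 0.0854 t 25.6 j [ 0.53 -0.39  2.1  -0.    1.43 -1.01]
((285.36688232421875, 200.5933380126953), 29.894929885864258) (256, 172, 60, 59) [0.3346 0.2813 0.024 ]
```

Emit:
play_rows --moves '[[[0,0,0,0.04,0,-0.28,1],[0,0,0,0,0,-0.65,1],[0,0,0,0,0,-0.65,1],[0,0,0,0,0,-0.65,1],[0,0,0,0,0,-0.65,1],[0,0,0,0,0,-0.4,1],[0,0,0,0,0,0,1],[0,0,0,0,0,0,-1],[0,0,0,0,0,0,-1],[0,0,0,0,0,0,-1]]]'

```text
time_s: 26.43
tool_pos: [0.3369, 0.2821, 0.032]
eef_rot: [0.002, 0.015, 1.0, 0.001]
wrist_force: [0.8, 0.2, -0.8]
width: 0.0595
grip_force: 43.1
```

Emit:
play_rows --moves '[[[0,0,0,0,0,0,-1],[0,0,0,0,0,0,-1],[0,0,0,0,0,0,-1],[0,0,0,0,0,0,-1],[0,0,0,0,0,0,-1],[0,0,0,0,0,0,-1],[0,0,0,0,0,0,-1],[0,0,0,0,0,0,-1],[0,0,0,0,0,0,-1],[0,0,0,0,0,0,-1]]]'

```text
time_s: 27.27
tool_pos: [0.3368, 0.2823, 0.0318]
eef_rot: [0.002, 0.015, 1.0, 0.001]
wrist_force: [0.8, -1.9, 7.3]
width: 0.0592
grip_force: 43.8
```

Emit:
play_rows --moves '[[[0,0,0,0,0,0.4,-1],[0,0,0,0,0,0.7,-1],[0,0,0,0,0,0.7,-1],[0,0,0,0,0,0.7,-1],[0,0,0,0.107,-0.324,0.1,-1],[0,0,0,0.214,-0.647,0,-1],[0,0,0,0.214,-0.647,0,-1],[0,0,0,0.214,-0.647,0,-1],[0,0,0,0.214,-0.647,0,-1],[0,0,0,0.214,-0.647,0,-1]]]'

```text
time_s: 28.1
tool_pos: [0.394, 0.1022, 0.16]
eef_rot: [0.001, 0.015, 1.0, 0.0]
wrist_force: [1.3, 0.2, -0.8]
width: 0.0594
grip_force: 43.5
```

Emit:
play_rows --moves '[[[0,0,0,0.214,-0.647,0,-1],[0,0,0,0.214,-0.647,0,-1],[0,0,0,0.214,-0.647,0,-1],[0,0,0,0.214,-0.647,0,-1],[0,0,0,0.214,-0.647,0,-1],[0,0,0,0.214,-0.647,0,-1],[0,0,0,0.214,-0.647,0,-1],[0,0,0,0.107,-0.324,0,-1],[0,0,0,0,0,0,-1],[0,0,0,0,0,0,-1]]]'

```text
time_s: 28.93
tool_pos: [0.474, -0.1396, 0.1596]
eef_rot: [0.0, 0.016, 1.0, 0.0]
wrist_force: [-0.6, 0.1, -1.0]
width: 0.0592
grip_force: 43.5
```

```bash
python3 - <<'E'
from h import *
s=snap('wrist','w10');st()
im=s['image'].astype(int);z=env.state()['tool_pos'][2]
m=((im[:,:,2]>im[:,:,0]+25)).astype(np.uint8); m[380:]=0
m=cv2.morphologyEx(m,cv2.MORPH_CLOSE,np.ones((7,7)))
for c in cv2.findContours(m,cv2.RETR_EXTERNAL,cv2.CHAIN_APPROX_NONE)[0]:
    if cv2.contourArea(c)>300:
        e=cv2.minEnclosingCircle(c); print(e,cv2.boundingRect(c),ray(s,*e[0],z-.008).round(4))
E
```

```text
pos [ 0.4737 -0.1388  0.1594] yaw_y 88.28 z [-0.     0.001 -1.   ] f [-0.4  0.6 -0.7] w 0.059 t 28.9833 j [-0.44 -0.19  2.    0.    1.33 -1.98]
((475.2904052734375, 295.9787292480469), 39.121639251708984) (437, 261, 75, 64) [ 0.4806 -0.0635  0.1514]
((287.0, 281.5), 62.074649810791016) (226, 229, 123, 109) [ 0.4717 -0.1401  0.1514]
```

Emit:
play_rows --moves '[[[0,0,0,0.04,0.01,-0.4,-1],[0,0,0,0,0,-0.6,-1],[0,0,0,0,0,-0.6,-1],[0,0,0,0,0,-0.5,-1],[0,0,0,0,0,-0.25,-1],[0,0,0,0,0,-0.08,-1],[0,0,0,0,0,-0.03,-1],[0,0,0,0,0,0,-1],[0,0,0,0,0,0,-1],[0,0,0,0,0,0,-1]]]'

```text
time_s: 29.82
tool_pos: [0.477, -0.1389, 0.0379]
eef_rot: [0.001, 0.015, 1.0, -0.001]
wrist_force: [-0.5, 0.9, -1.6]
width: 0.0594
grip_force: 43.5
```

Emit:
play_rows --moves '[[[0,0,0,0,0,-0.03,-1],[0,0,0,0,0,-0.04,-1],[0,0,0,0,0,0,-1],[0,0,0,0,0,0,-1],[0,0,0,0,0,0,-1],[0,0,0,0,0,0,-1],[0,0,0,0,0,0,-1],[0,0,0,0,0,0,-1],[0,0,0,0,0,0,-1],[0,0,0,0,0,0,-1]]]'

```text
time_s: 30.65
tool_pos: [0.4769, -0.1391, 0.0348]
eef_rot: [0.001, 0.015, 1.0, -0.0]
wrist_force: [-2.4, 2.0, 8.6]
width: 0.0596
grip_force: 44.6
```

Contact at the expected height. I'll release, rise and move back over the nests for a check.

Emit:
play_rows --moves '[[[0,0,0,0,0,0,0.6],[0,0,0,0,0,0,1],[0,0,0,0,0,0,1],[0,0,0,0,0,0,1],[0,0,0,0,0,0,1],[0,0,0,0,0,0.4,1],[0,0,0,0,0,0.7,1],[0,0,0,0,0,0.7,1],[0,0,0,0,0,0.7,1],[0,0,0,0,0,0.7,1]]]'

```text
time_s: 31.48
tool_pos: [0.4755, -0.1385, 0.1941]
eef_rot: [-0.0, 0.015, 1.0, 0.0]
wrist_force: [0.4, -0.7, -0.1]
width: 0.0857
grip_force: 0.0
```

Emit:
play_rows --moves '[[[0,0,0,0,-0.4,0.5,1],[0,0,0,0,-0.4,0.5,1],[0,0,0,0,-0.4,0.5,1],[0,0,0,0,-0.4,0.5,1],[0,0,0,0,-0.4,0.5,1],[0,0,0,0,-0.4,0.5,1],[0,0,0,0,-0.4,0.5,1],[0,0,0,0,0,0,1],[0,0,0,0,0,0,1],[0,0,0,0,0,0,1]]]'

```text
time_s: 32.32
tool_pos: [0.4757, -0.2783, 0.3667]
eef_rot: [-0.001, 0.015, 1.0, 0.001]
wrist_force: [0.8, 0.2, 0.4]
width: 0.0853
grip_force: 0.0
```

```bash
python3 - <<'E'
from h import *
s=snap('wrist','w11');b=snap('side','s2');st()
cv2.imwrite('pics/f.png',np.vstack([cv2.resize(s['image'][60:330,60:500,::-1],(660,405)),cv2.resize(b['image'][185:375,230:420,::-1],(195,195))[:, :].repeat(1,0) if 0 else cv2.resize(b['image'][195:370,170:420,::-1],(660,195*1))]))
cv2.imwrite('pics/f.png',np.hstack([cv2.resize(s['image'][100:340,100:480,::-1],(412,260)),cv2.resize(b['image'][180:370,240:400,::-1],(380,451))[:260] ]) if 0 else cv2.imread('pics/f.png'))
E
```

```text
pos [ 0.4756 -0.2777  0.3658] yaw_y 88.34 z [-0.002  0.002 -1.   ] f [ 0.5  0.4 -1.3] w 0.0855 t 32.4167 j [-0.66 -0.16  1.63  0.    1.68 -2.21]
```

View pics/f.png

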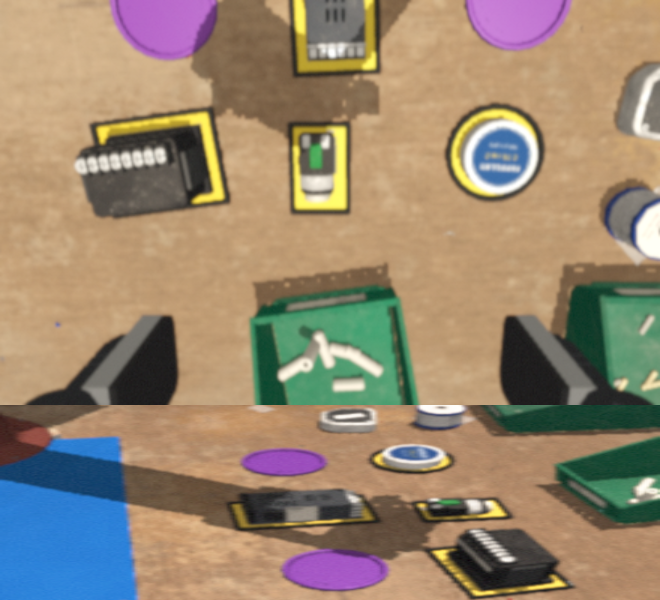

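The final view shows all four parts inside their yellow nests. Bystanders are untouched at the right edge. I'll check the button and tin margins numerically.

```bash
python3 - <<'E'
from h import *
s=load('w11'); P=lambda u,v,z: ray(s,60+u/1.5,60+v/1.5,z)[:2].round(4)
print('btn block end',P(317,133,.033),'cap',P(317,201,.015),'sides',P(301,155,.033),P(333,155,.033),'nest',P(320,127,.004),P(320,208,.004),P(293,165,.004),P(347,165,.004))
print('tin',P(503,155,.027),'nest',P(495,152,.009))
print('trans base right end',P(209,165,.006),P(205,195,.006),'nest inner',P(213,115,.004),P(222,197,.004))
a=load('side')['image'];b=load('s2')['image']
for n,(y0,y1,x0,x1) in {'tape':(195,222,285,318),'reel':(188,220,325,350)}.items():
    r=cv2.matchTemplate(b[y0-12:y1+12,x0-12:x1+12],a[y0:y1,x0:x1],cv2.TM_CCOEFF_NORMED);print(n,cv2.minMaxLoc(r)[1::2])
E
```

```text
btn block end [ 0.45   -0.2956] cap [ 0.5121 -0.2988] sides [ 0.468  -0.3099] [ 0.4688 -0.2829] nest [ 0.4475 -0.2939] [ 0.5211 -0.2968] [ 0.4806 -0.3196] [ 0.4821 -0.2708]
tin [ 0.474  -0.1373] nest [ 0.4737 -0.1391]
trans base right end [ 0.478  -0.3949] [ 0.5053 -0.4011] nest inner [ 0.4342 -0.3877] [ 0.508  -0.3862]
tape (0.9959151744842529, (12, 12))
reel (0.9969141483306885, (12, 12))
```

```bash
python3 -c "
from rig import env
print(env.close_job())"
```

```text
the job is handed in; nothing more can be done
None
```

I handed the job in at about 32 s, with the transformer, controller, push-button and tin each seated in their own nest; the tape measure and solder reel did not move, and the hand-in returned no verdict.

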